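Nest the bisque bowls and hold the self-closing ware drawer open

TASK

These three bisque bowls go into the dust-tight ware drawer before glazing: nest them on the bench for me, the medium bowl in the large one and the small one in the medium, each standing level on the floor of the next; bisque chips, so set them in gently and do not drop them. Then pull the spring-closing drawer out by its bar handle until the front edge of the cabinet's lid stands over the yellow band on the drawer's rims, and keep holding the handle there so that I can lift the set in: finish while still holding it, since it springs shut when let go. Leave the glaze jar, the vase and the brush where they are.

Things in the scene. Friction and masses are not known exactly. Their poses are not given: they have to be found in the camera images.
- bowl_large: largest bowl, red terracotta, loose, about 0.45 kg. Round: 150 mm across the rim, 100 mm across the foot, 60 mm high, wall and floor 8 mm thick, inside 134 mm wide at the rim. Origin at the centre of its underside, z up its axis; the inner floor is 8 mm above the origin, the rim 60 mm.
- bowl_medium: medium bowl, cream white, loose, about 0.25 kg. Round: 104 mm across the rim, 68 mm across the foot, 62 mm high, wall and floor 8 mm thick, inside 88 mm wide at the rim; the upper 38 mm of the wall is nearly upright. Origin at the centre of its underside, z up its axis; inner floor 8 mm above the origin, rim 62 mm. Standing in the large bowl its rim stands 10 mm above the large bowl's rim.
- bowl_small: smallest bowl, blue-slipped and beaker-like, loose, about 0.11 kg. Round: 60 mm across the rim, 36 mm across the foot, 64 mm high, wall and floor 8 mm thick, inside 44 mm wide at the rim; the upper 40 mm of the wall is nearly upright. Origin at the centre of its underside, z up its axis; rim 64 mm above the origin. Standing in the medium bowl its rim stands 10 mm above the medium bowl's rim.
- cabinet: ware drawer unit fixed to the bench, grey sheet steel, 270 mm deep (its x), 226 mm wide (its y), 126 mm high, one drawer with a white front and a steel bar handle. Origin at the centre of its underside; its front looks along its own -x, and the drawer slides out along -x.
- cabinet_edge (a point): middle of the front top edge of the cabinet's lid, 126 mm above the bench: the yellow band is read against this edge. The band, 16 mm wide along the pull, is painted across the 14 mm wide rims of both drawer sides (196 mm apart outside, 109 mm above the bench); it is hidden under the lid until the drawer is nearly far enough out. Axes as the cabinet's.
- drawer (a joint): how far the drawer is pulled out, in m: 0 shut (the start), 0.20 at its stop; the lid's edge is over the middle of the yellow band at 0.160, over its ends at 0.152 and 0.168. A spring always draws it shut: about 3 N when shut, 8 N at the band, 0.4 N friction. With its handle it weighs 1.2 kg. White front 15 mm thick, 222 mm wide, its top 119 mm above the bench.
- handle_mid (a point): middle of the handle's bar: a round steel bar 12 mm thick, 130 mm long, level and along the cabinet's y, 102 mm above the bench, with a clear gap of 40 mm between it and the drawer's white front; two posts 55 mm either side of the middle. Moves with the drawer. Axes as the cabinet's.
- glaze_jar: bystander: red jar with white lid, 60 mm across, 75 mm high; origin at the centre of its underside. Not to be moved.
- vase: bystander: off-white plaster-coloured vase, 76 mm across, 125 mm high; origin at the centre of its underside. Not to be moved.
- brush: bystander: brush 170 mm long lying on the bench along its own x; origin at the middle of its underside. Not to be moved.
Not all that is in view belongs to the job. What is shaped like the bowl_medium but green is not meant. Leave any pink look-alike of the bowl_small alone.

How it is judged:
By the outcome, as a careful person would: the job done as asked, in the order asked, and still so for the second after the job is handed in, while the arm keeps its last pose, push and grip.
It also fails if it takes over 67 s, if anything falls off the work surface, if the arm or the gripper's body presses on something with over 40 N, if the wrist force passes 120 N, or if a joint passes its speed limit or range.

ROBOT

A 6-joint arm with a two-finger parallel gripper is mounted at the origin on the work surface. World frame = base frame: x ahead of the robot, y to its left, z up, the work surface at z = 0. Lengths are in m, angles in rad, forces in N, time in s.
With the tool pointing down it reaches from about 0.375 to 0.9 m from the base axis. Payload 3.1 kg.
Tool frame: the origin (TCP) lies between the finger pads; the fingertips stand 8 mm ahead of it and the grasp point (between the pads) lies 11 mm behind it; z points along the fingers, y is the line along which they close (so a half turn about z gives the same grasp; the last joint's range is limited). The gripper opens to 87 mm and grips with 3 to 60 N. Pads are 19 mm wide; open, the fingers measure 117 mm over their backs; the gripper's body (75 mm by 190 mm) begins 51 mm behind the grasp point.
Start: joints at [-0.178, 0.527, 1.433, -0, 1.181, -0.178], TCP at [0.625, 0, 0.208] pointing down, gripper open.
Joint ranges: [-3.08, 3.08], [-0.75, 2.2], [0.22, 2.44], [-1.43, 4.57], [0, 2.65], [-2.85, 2.85]. Speed limits (rad/s): [2.79, 2.79, 3.14, 3.14, 3.14, 3.14].

INTERFACE

Orientations are given as a unit quaternion [x, y, z, w].
In Python, from rig import robot gives the robot as it stands.
- The arm moves only by the tool move_arm, never from a script. Its argument "motion" is text: rows parted by semicolons, each of 5 numbers parted by spaces: the opening, from -1 (shut) to 1 (fully open), then the shift along the tool's x, y, z normalised to -1 to 1, where 1 is 0.2 m, then the turn about the tool's z normalised to -1 to 1, where 1 is pi rad. A call has 1 to 12 rows; each row is the pose to reach, as a shift and turn from the pose commanded when the call began, along the tool's axes at that moment, turning the shorter way round; what a row does not reach only later rows make up. A row lasts 1/12 s, in which the tool goes at most 41.7 mm and 7.16 degrees, less where a joint would pass 70% of its speed; a pose out of reach is approached as far as the arm can. A call with a number of a shift or a turn outside -1 to 1 is refused whole. A call with a gripper value outside its range is refused whole. The fingers move at their own pace and stop on an object; "newtons" is the grip in N (left out, the last holds). Time passes only in rows, so rows that repeat a pose let the fingers close. It gives the time, the measured TCP pose, the force, the opening and the grip force at its end, in the units of the state.
- robot.get_obs(): the state, without advancing time (a new reading comes with each control period).
- robot.camera(name): name is "scene" or "side" or "wrist"; returns (picture, depth): 480x640x3 uint8, red, green, blue; 480x640 float32, m along the optical axis (not along the pixel's ray), 0 where there is no reading.
- robot.camera_model(name): a dict with "mtx" (3x3 intrinsics, pixels), "position" and "attitude" of the camera in the world. Camera axes: x right, y down, z forward; pixel columns grow to the right and rows downward; lengths in m; the calibration is good to about 2 mm. A picture is of the moment at which its call begins: read the wrist's pose just before it. camera_model takes no time and is no camera call; for the wrist camera it gives the pose at the moment of the call.
- robot.hand_in(): hands the job in; it is judged then, once.
The state is a dict: "time": time; "q": joint angles; "joint_velocities": joint speeds; "joint_torque": joint torques, N m; "position": TCP position; "tool_rot": TCP orientation; "ft_force": force on the tool from outside, world axes, zero at the start; "moment": the same for the moment, N m; "grip_width": finger opening in m; "grip_force": force on a finger pad.
Only numpy, scipy, OpenCV 4.12 (cv2) and the standard library are available. Lean on these libraries where they do the work, as an engineer would, in place of code of your own. Each camera call takes 0.05 s, during which the arm holds its last target. There are 200 camera calls.

## Working session

There is one attempt and no reset: what is moved stays moved. The work goes in short steps, Python scripts to look and compute and a tool call to move; the robot and the scene stay as the last step left them, time stands still between calls to the robot, and variables do not carry over. Pictures are saved under pics/ and viewed, at most 10 in all, crops included, and the job is handed in when it is done.

Besides the shell and the picture viewer there is one more tool, called after "Emit:" as a command line: name --argument value ..., lists and objects as JSON in quotes. move_arm: Moves the arm, as the interface text tells. Its arguments: {"type":"object","properties":{"motion":{"type":"string"},"newtons":{"type":"number"}},"required":["motion"]}

```bash
mkdir -p pics; ls
cat > h.py <<'E'
import numpy as np, cv2
from rig import robot
from scipy.spatial.transform import Rotation as R
def snap(n):
    m=robot.camera_model(n); p,d=robot.camera(n); return p,d,m
def Rm(m):
    a=np.array(m["attitude"],float); return a if a.shape==(3,3) else R.from_quat(a).as_matrix()
def cloud(d,m):
    K=np.array(m["mtx"]); v,u=np.mgrid[:480,:640]
    c=np.stack([(u-K[0,2])/K[0,0]*d,(v-K[1,2])/K[1,1]*d,d],-1)
    return c@Rm(m).T+np.array(m["position"])
E
python3 - <<'E'
from h import *
ims=[]
for n in("scene","side"):
    p,d,m=snap(n); cv2.imwrite(f"pics/{n}0.png",p[:,:,::-1]); np.savez(f"/tmp/{n}0.npz",p=p,d=d,X=cloud(d,m)); print(n,m)
print(robot.get_obs())
E
```

```text
pics
scene {'mtx': array([[580.60342961,   0.        , 320.30905998],
       [  0.        , 580.60342961, 229.81482571],
       [  0.        ,   0.        ,   1.        ]]), 'position': array([1.59155175, 0.13300632, 1.49046531]), 'attitude': array([ 0.63385025,  0.71066208, -0.22977272, -0.20099197])}
side {'mtx': array([[593.91109689,   0.        , 316.8834593 ],
       [  0.        , 593.91109689, 238.16563131],
       [  0.        ,   0.        ,   1.        ]]), 'position': array([-0.24434599,  0.94093747,  0.86434505]), 'attitude': array([-0.32088573,  0.810565  , -0.4554738 ,  0.18044487])}
{'time': 0.1, 'q': array([-1.78487023e-01,  5.28411487e-01,  1.43374958e+00, -1.58342258e-05,
        1.18142424e+00, -1.78487963e-01]), 'joint_velocities': array([-0.00058579, -0.0016462 , -0.00349812,  0.00114671,  0.00111839,
       -0.00175147]), 'joint_torque': array([-3.02360622e-04, -4.40987206e+01, -1.77151054e+01,  6.34850166e-02,
        5.34114777e-02, -3.85449334e-05]), 'position': array([6.24315165e-01, 1.56357323e-04, 2.06953829e-01]), 'tool_rot': array([ 7.07103968e-01,  7.07108893e-01, -5.74250327e-04, -8.14219134e-04]), 'ft_force': array([ 0.01313239, -0.07214253,  0.03725781]), 'moment': array([ 0.01318572, -0.05134076, -0.01244128]), 'grip_force': 0.0, 'grip_width': 0.08717962655555334}
```

View pics/scene0.png

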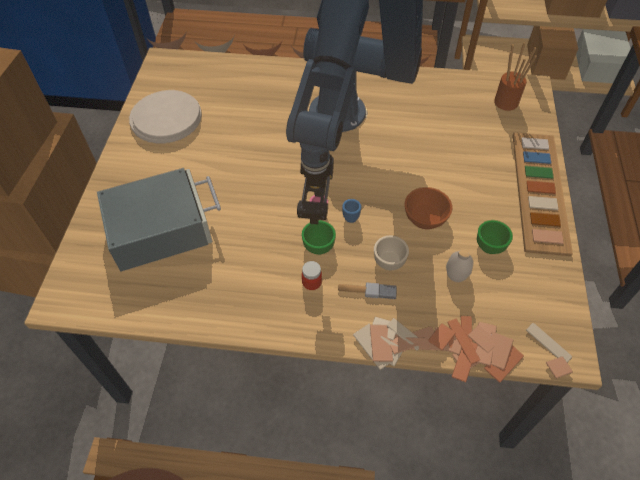

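View pics/side0.png

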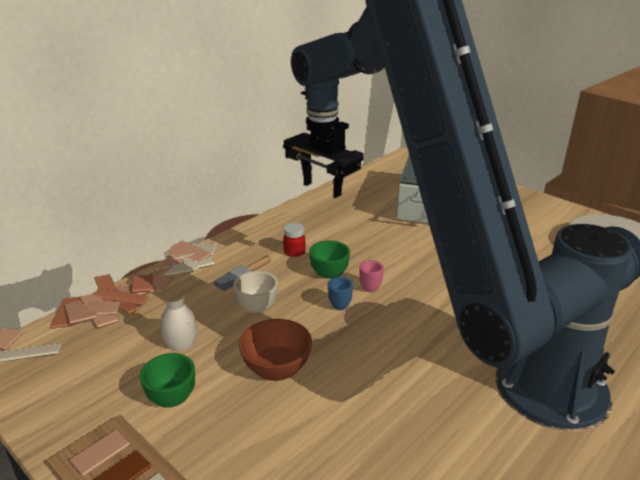

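Scene view, candidates: large terracotta bowl (428,208), the only one. Medium cream bowl (391,254), not the green ones at (319,237) and (494,238) or the vase (460,266). Small blue bowl (352,211), not the pink one at (316,200). The cabinet is at (155,220) with its handle at (210,195), facing +y. The side view shows the same: large (276,350), cream (256,292), blue (340,293), pink (371,275).

```bash
cat > fit.py <<'E'
from h import *
from scipy.optimize import least_squares
def rim(X,c,r,ztop,band=.006,w=None):
    "fit circle of outer radius r to rim points within .. of c"
    D=np.linalg.norm(X[...,:2]-c,axis=-1); s=(D<r+.02)&(X[...,2]>.02)&(X[...,2]<.10)
    P=X[s]; zt=np.percentile(P[:,2],97); Q=P[P[:,2]>zt-band]
    f=lambda q:np.hypot(Q[:,0]-q[0],Q[:,1]-q[1])-q[2]
    o=least_squares(f,[*c,r-.004],loss='soft_l1',f_scale=.002); return o.x.round(4),zt.round(4),len(Q)
E
python3 - <<'E'
from fit import *
S={n:np.load(f"/tmp/{n}0.npz") for n in("scene","side")}
px={"large":((428,208),(276,350),.075),"medium":((391,254),(256,292),.052),"small":((352,211),(340,293),.03),"pink":((316,200),(371,275),.03),"greenA":((319,237),(329,260),.052),"greenB":((494,238),(168,380),.052),"jar":((312,275),(294,240),.03),"vase":((460,266),(178,325),.038),"brush":((385,291),(232,276),.02)}
for k,(a,b,r) in px.items():
    for n,(u,v) in zip(("scene","side"),(a,b)):
        X=S[n]["X"]; c=X[v,u]; 
        print(k,n,c.round(3), *(rim(X,c[:2],r,0) if k not in("brush",) else ()))
X=S["scene"]["X"]; 
for u,v in((105,190),(195,175),(210,228),(118,262),(160,215),(199,187),(210,181),(214,195),(218,208)): print((u,v),X[v,u].round(3))
p=S["scene"]["p"][150:280,60:250]; cv2.imwrite("pics/cab.png",cv2.resize(p[:,:,::-1],None,fx=4,fy=4,interpolation=2))
q=S["scene"]["p"][170:300,290:480]; cv2.imwrite("pics/bowls.png",cv2.resize(q[:,:,::-1],None,fx=4,fy=4,interpolation=2))
# table plane check & cabinet points
m=(X[...,2]>.115)&(X[...,2]<.14)&(X[...,1]<-.1)
P=X[m][:,:2].astype(np.float32); print(cv2.minAreaRect(P),np.median(X[m][:,2]))
E
```

```text
large scene [0.423 0.336 0.017] [0.4475 0.3293 0.0698] 0.0658 215
large side [0.471 0.306 0.006] [0.4469 0.3301 0.0698] 0.0599 500
medium scene [0.604 0.227 0.006] [0.6274 0.2225 0.0473] 0.0679 166
medium side [0.653 0.2   0.01 ] [0.6262 0.2231 0.0473] 0.0621 225
small scene [0.463 0.095 0.018] [0.4815 0.0931 0.0261] 0.07 79
small side [0.459 0.115 0.059] [0.4786 0.0948 0.0256] 0.0643 137
pink scene [ 0.454 -0.021  0.047] [ 0.4704 -0.0103  0.0261] 0.0703 19
pink side [0.455 0.009 0.057] [ 0.4705 -0.009   0.0251] 0.0645 137
greenA scene [0.568 0.001 0.008] [0.5945 0.003  0.047 ] 0.0672 133
greenA side [ 0.62  -0.025  0.009] [0.5951 0.0037 0.0471] 0.0618 177
greenB scene [0.512 0.541 0.009] [0.5347 0.5296 0.0473] 0.0678 158
greenB side [0.562 0.515 0.009] [0.534  0.5297 0.0471] 0.0622 420
jar scene [0.747 0.003 0.075] [7.263e-01 4.000e-04 1.790e-02] 0.0819 130
jar side [0.707 0.016 0.052] [0.7231 0.0017 0.0188] 0.0757 169
vase scene [0.672 0.42  0.079] [ 463.4176 -217.8389  511.6462] 0.0977 54
vase side [0.624 0.438 0.068] [-443.1949  216.0358  493.4293] 0.0952 127
brush scene [0.746 0.214 0.023]
brush side [0.746 0.197 0.011]
(105, 190) [ 0.55  -0.656  0.127]
(195, 175) [ 0.364 -0.443  0.011]
(210, 228) [ 0.57  -0.345  0.005]
(118, 262) [ 0.757 -0.568  0.059]
(160, 215) [ 0.628 -0.46   0.133]
(199, 187) [ 0.41  -0.419  0.006]
(210, 181) [ 0.463 -0.353  0.107]
(214, 195) [ 0.52  -0.326  0.112]
(218, 208) [ 0.563 -0.306  0.104]
((0.4540438652038574, -0.7553781270980835), (0.9193470478057861, 0.37002089619636536), 62.232479095458984) 0.127678218388527
```

View pics/cab.png

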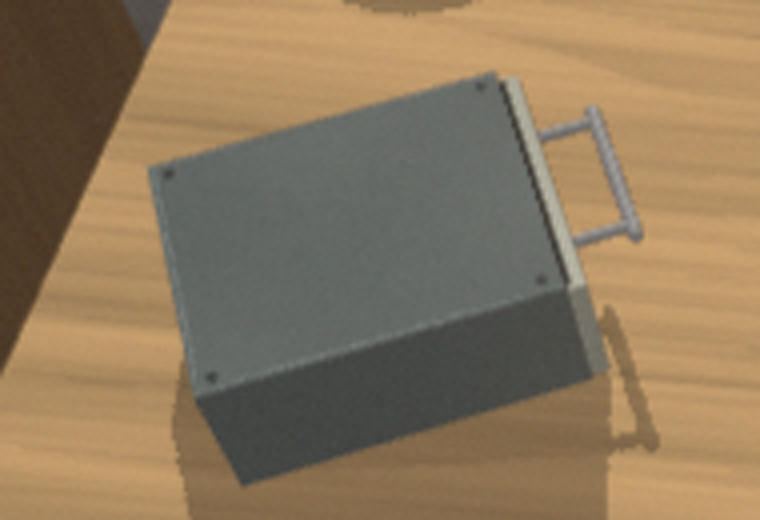

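View pics/bowls.png

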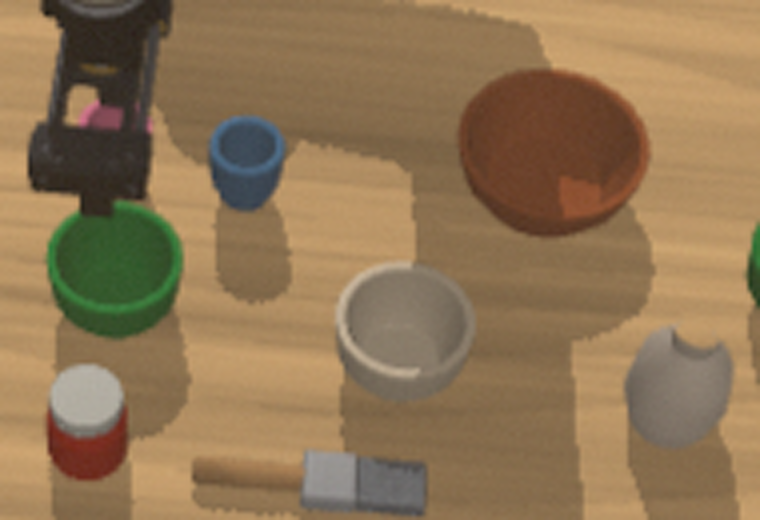

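Cab crop: lid corners at (150,168), (495,73), (565,285), (197,395) and the handle bar from (593,112) to (635,235). Bowl crop: cream bowl centred at (405,325), blue at (247,160), terracotta at (553,150). The colours confirm the choice. Moving towards the medium bowl.

Emit:
move_arm --motion "0 0.2 -0.05 0 0; 0 0.4 -0.1 0 0; 0 0.6 -0.15 0 0; 0 0.8 -0.2 0 0; 0 0.9 -0.225 0 0; 0 0.95 -0.225 0 0; 0 0.95 -0.225 0 0; 0 0.95 -0.225 0 0"

```text
time: 0.77
position: [0.5804, 0.1895, 0.2076]
tool_rot: [0.707, 0.707, -0.0, 0.0]
ft_force: [0.0, -0.3, -0.3]
grip_width: 0.0458
grip_force: 0.0
```

Run:
```python
from fit import *
m=robot.camera_model("scene"); K=np.array(m["mtx"]); A=Rm(m); o=np.array(m["position"])
def on(u,v,z):
    r=A@np.array([(u-K[0,2])/K[0,0],(v-K[1,2])/K[1,1],1]); return (o+r*(z-o[2])/r[2])[:2]
C=[on(60+(a-1.5)/4,150+(b-1.5)/4,.126) for a,b in((150,168),(495,73),(565,285),(197,395))]
print(np.round(C,4)); 
for i in range(4): d=C[(i+1)%4]-C[i]; print(np.linalg.norm(d),np.degrees(np.arctan2(d[1],d[0])))
H=[on(60+a/4,150+b/4,.102) for a,b in((593,112),(635,235))]; print(np.round(H,4),np.mean(H,0))
print(robot.get_obs()["position"], robot.get_obs()["time"])
p,d,m=snap("wrist"); X=cloud(d,m); print(m["position"],m["attitude"]); cv2.imwrite("pics/w1.png",p[:,:,::-1])
for c,r in(((.447,.33),.075),((.627,.223),.052),((.48,.094),.03)):
    try: print(rim(X,np.array(c),r,0))
    except Exception as e: print(e)
```

```text
[[ 0.558  -0.678 ]
 [ 0.435  -0.4412]
 [ 0.6311 -0.3382]
 [ 0.755  -0.5747]]
0.2668258634998918 117.45301716620504
0.22144339942453875 27.710875685523018
0.26697998277862883 -62.34879390856416
0.22236625392550088 -152.3294942592299
[[ 0.4474 -0.3628]
 [ 0.5635 -0.3035]] [ 0.50547671 -0.33311446]
[0.58036172 0.18951883 0.20762223] 0.7667
[0.58112506 0.26632655 0.38418288] [9.89874653e-01 7.13799979e-04 6.69490864e-04 1.41940883e-01]
(array([0.4501, 0.3283, 0.0696]), np.float64(0.0604), 4089)
(array([0.6286, 0.2224, 0.0472]), np.float64(0.0627), 3613)
(array([0.4787, 0.0847, 0.0354]), np.float64(0.0643), 261)
```

View pics/w1.png

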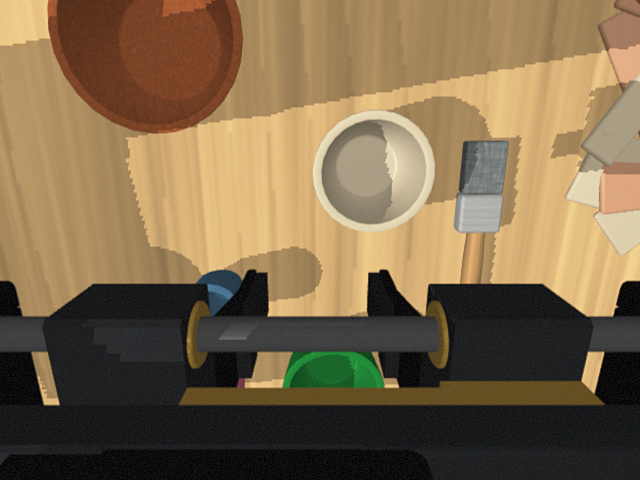

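Wrist view: the cream bowl is centred at (374,171), unobstructed, and the terracotta bowl is at (150,40). The refined fits agree at medium (0.628,0.223) and large (0.449,0.329). I'll pinch the medium bowl's wall shallowly on its near side.

Emit:
move_arm --motion "0 0.165 0 0 0; 0 0.165 0 0.2 0; 0 0.165 0 0.4 0; 0 0.165 0 0.55 0; 0 0.165 0 0.65 0; 0 0.165 0 0.7 0; 0 0.165 0 0.725 0; 0 0.165 0 0.725 0; 0 0.165 0 0.725 0"

```text
time: 1.57
position: [0.5814, 0.2224, 0.0639]
tool_rot: [0.707, 0.707, 0.001, 0.001]
ft_force: [-0.1, 0.4, -0.4]
grip_width: 0.0435
grip_force: 0.0
```

Emit:
move_arm --motion "-1 0 0 0 0; -1 0 0 0 0; -1 0 0 0 0; -1 0 0 0 0; -1 0 0 0 0; -1 0 0 0 0; -1 0 0 0 0; -1 0 0 0 0" --newtons 35

```text
time: 2.23
position: [0.5799, 0.2231, 0.0629]
tool_rot: [0.707, 0.707, -0.0, -0.0]
ft_force: [0.3, 0.0, 0.4]
grip_width: 0.0022
grip_force: 0.0
```

Run:
```python
from fit import *
print(robot.get_obs()["grip_width"],robot.get_obs()["position"])
p,d,m=snap("side"); q,d2,m2=snap("wrist"); X=cloud(d,m);X2=cloud(d2,m2)
print(rim(X,np.array([.6275,.223]),.052,0),rim(X2,np.array([.6275,.223]),.052,0))
a=cv2.resize(p[210:350,180:380],(571,400)); b=cv2.resize(q,(533,400))
a=cv2.resize(p[230:330,200:320],(400,333)); b=cv2.resize(q,(400,333)); cv2.imwrite("pics/g1.png",np.hstack([a,b])[:,:,::-1])
```

```text
0.0022307877911632375 [0.57994088 0.22308585 0.06287087]
(array([0.5797, 0.2233, 0.0111]), np.float64(0.0914), 68) (array([-2.310000e-01, -3.548405e+02,  3.550747e+02]), np.float64(0.092), 577)
```

View pics/g1.png

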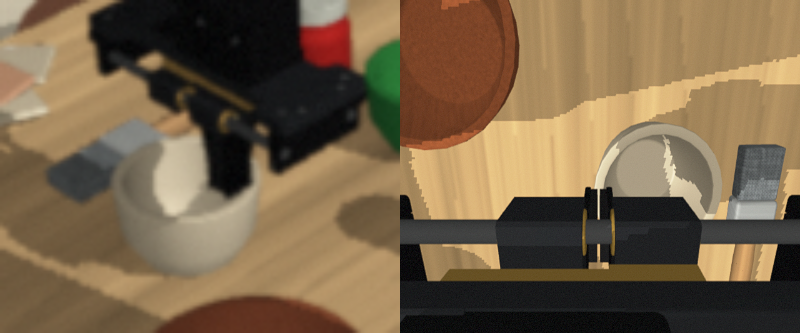

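Run:
```python
from fit import *
q,d,m=snap("wrist"); X=cloud(d,m); o=robot.get_obs(); t=o["position"]; print(t,o["grip_width"])
dark=q.max(-1)<70
Y=X-t
for z0 in np.arange(-.012,.06,.004):
    s=dark&(Y[...,2]>=z0)&(Y[...,2]<z0+.004)&(abs(Y[...,0])<.06)&(abs(Y[...,1])<.03)
    P=Y[s]
    if len(P)>3: print(f"{z0:.3f}",len(P),"x",P[:,0].min().round(4),P[:,0].max().round(4),"neg max",P[P[:,0]<0][:,0].max(initial=-1).round(4),"pos min",P[P[:,0]>0][:,0].min(initial=1).round(4),"y",P[:,1].min().round(3),P[:,1].max().round(3))
cv2.imwrite("pics/g2.png",cv2.resize(q[250:410,380:560],None,fx=3.5,fy=3.5,interpolation=2)[:,:,::-1])
```

```text
[0.57995345 0.2230355  0.06276459] 0.000632892894046908
0.012 15 x -0.0077 0.0099 neg max -0.0005 pos min 0.0018 y 0.009 0.011
0.016 128 x -0.008 0.0103 neg max -0.0 pos min 0.0018 y 0.009 0.012
0.020 141 x -0.0079 0.0101 neg max -0.0 pos min 0.0 y 0.009 0.012
0.024 145 x -0.008 0.0102 neg max -0.0004 pos min 0.0 y 0.009 0.012
0.028 174 x -0.008 0.0101 neg max -0.0004 pos min 0.0 y 0.009 0.012
0.032 160 x -0.0073 0.0095 neg max -0.0003 pos min 0.0001 y 0.009 0.012
0.036 195 x -0.0071 0.0092 neg max -0.0003 pos min 0.0001 y 0.005 0.012
0.040 188 x -0.0069 0.0091 neg max -0.0003 pos min 0.0001 y 0.006 0.012
0.044 156 x -0.0067 0.0088 neg max -0.0002 pos min 0.0024 y 0.009 0.012
0.048 158 x -0.0054 0.0076 neg max -0.0002 pos min 0.0001 y 0.009 0.012
0.052 140 x -0.0052 0.0074 neg max -0.0002 pos min 0.0002 y 0.009 0.012
0.056 9 x -0.0047 0.0068 neg max -0.0043 pos min 0.0064 y 0.011 0.012
```

View pics/g2.png

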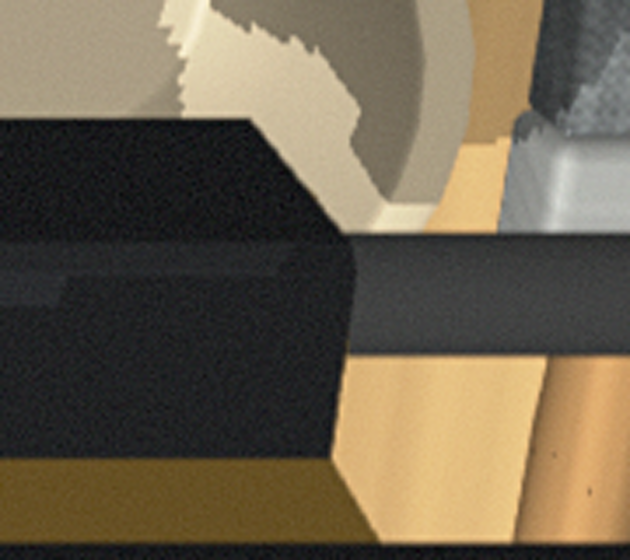

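The fingers are shut, about 9 mm thick each. I'm checking where the tips actually end relative to the rim.

Run:
```python
from fit import *
q,d,m=snap("wrist"); X=cloud(d,m); o=robot.get_obs(); t=o["position"]; Y=X-t
s=(abs(Y[...,0]-.001)<.008)&(abs(Y[...,1])<.03)&(Y[...,2]>-.05)&(Y[...,2]<.06)
v,u=np.nonzero(s); print(u.min(),u.max(),v.min(),v.max())
for uu in(473,487):
  for vv in range(240,340,6): print(uu,vv,Y[vv,uu].round(4),q[vv,uu])
X2=cloud(d,m); M=(q.min(-1)>110)
r=M&(np.linalg.norm(X2[...,:2]-[.6275,.223],axis=-1)<.07)&(X2[...,2]>.056)&(X2[...,2]<.068); P=X2[r]; c=cv2.minEnclosingCircle(P[:,:2].astype(np.float32)); print(len(P),c,P[:,2].max())
q=cv2.resize(q[150:320,400:560],None,fx=3.5,fy=3.5); cv2.imwrite("pics/g3.png",q[:,:,::-1])
```

```text
298 337 212 315
473 240 [ 0.0876  0.0119 -0.0257] [114 106  88]
473 246 [ 0.0892  0.0074 -0.0285] [117 108  88]
473 252 [ 0.0899  0.0036 -0.0291] [117 111  89]
473 258 [ 0.0899  0.0002 -0.0283] [116 110  90]
473 264 [ 0.0901 -0.0032 -0.0278] [120 111  95]
473 270 [ 0.0901 -0.0065 -0.0269] [208 191 161]
473 276 [ 0.0899 -0.0096 -0.0253] [208 193 162]
473 282 [ 0.0892 -0.0122 -0.0229] [203 188 157]
473 288 [ 0.0883 -0.0145 -0.0198] [200 187 154]
473 294 [ 0.0875 -0.0169 -0.0171] [198 182 152]
473 300 [ 0.0867 -0.0192 -0.0144] [194 179 148]
473 306 [ 0.0862 -0.0218 -0.0125] [194 177 148]
473 312 [0.034  0.0372 0.1036] [90 82 70]
473 318 [0.0326 0.0377 0.107 ] [13 16 22]
473 324 [0.0324 0.0368 0.1078] [35 33 34]
473 330 [0.0325 0.0355 0.1079] [39 40 40]
473 336 [0.0326 0.0342 0.1081] [33 29 32]
487 240 [ 0.0879  0.017  -0.0097] [109 102  82]
487 246 [ 0.0889  0.0133 -0.0109] [110 102  84]
487 252 [ 0.0905  0.0091 -0.0136] [115 107  92]
487 258 [ 0.0914  0.0054 -0.0145] [111 102  87]
487 264 [ 0.0913  0.0024 -0.0134] [120 109  94]
487 270 [ 0.0917 -0.001  -0.0134] [116 106  91]
487 276 [ 0.092  -0.0044 -0.0132] [117 109  92]
487 282 [ 0.0917 -0.0071 -0.0115] [118 108  90]
487 288 [ 0.0907 -0.0093 -0.0086] [119 108  90]
487 294 [ 0.0904 -0.012  -0.007 ] [125 115  94]
487 300 [ 0.09   -0.0146 -0.0054] [116 110  88]
487 306 [ 0.0893 -0.0169 -0.0031] [199 184 154]
487 312 [ 0.0893 -0.0199 -0.0023] [220 200 167]
487 318 [0.0392 0.0335 0.0996] [38 39 46]
487 324 [0.0391 0.0324 0.1001] [61 62 63]
487 330 [0.0383 0.0319 0.102 ] [60 58 61]
487 336 [0.0384 0.0306 0.1023] [63 64 61]
5065 ((0.6289021968841553, 0.22238734364509583), 0.05180118605494499) 0.06375327130934247
```

View pics/g3.png

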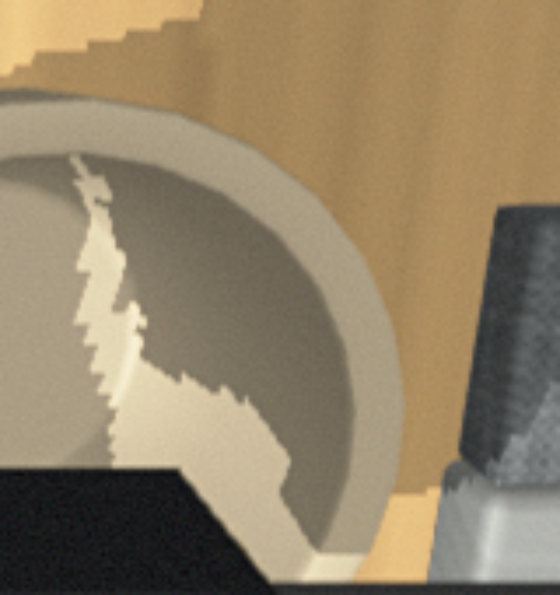

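Run:
```python
from fit import *
q,d,m=snap("wrist"); X=cloud(d,m); o=robot.get_obs(); t=o["position"]; Y=X-t; print(o["grip_width"],o["grip_force"],o["ft_force"])
for uu in(306,312,317,323,330):
  for vv in range(200,300,7): print(uu,vv,(1000*Y[vv,uu]).round(0),q[vv,uu],end=" | ")
  print()
p,d,m=snap("side");X=cloud(d,m); Y=X-t
s=(p.max(-1)<60)&(abs(Y[...,0])<.02)&(abs(Y[...,1])<.03)&(Y[...,2]>-.05)&(Y[...,2]<.06); print("side finger lowest",np.sort(Y[s][:,2])[:12].round(4))
```

```text
0.00034021626850417024 0.0 [ 0.79768584 -0.37337415 -0.07993681]
306 200 [ -6.  27. -62.] [221 181 125] | 306 207 [ -6.  22. -63.] [216 178 118] | 306 214 [ -6.  17. -64.] [218 177 121] | 306 221 [ -6.  13. -63.] [219 180 121] | 306 228 [ -6.   8. -64.] [217 178 119] | 306 235 [ -6.   3. -64.] [218 180 122] | 306 242 [ -6.  -1. -62.] [217 177 119] | 306 249 [ -6.  -6. -63.] [218 175 119] | 306 256 [ -6. -11. -63.] [218 180 122] | 306 263 [ -6. -16. -63.] [218 176 120] | 306 270 [-4. 11. 17.] [127 103  68] | 306 277 [-4. 11. 23.] [27 23 27] | 306 284 [-4. 10. 28.] [14 15 14] | 306 291 [-4.  9. 34.] [20 21 20] | 306 298 [-3. 10. 42.] [21 26 24] | 
312 200 [ -2.  27. -64.] [228 189 129] | 312 207 [ -2.  22. -63.] [226 189 127] | 312 214 [ -2.  17. -63.] [227 188 128] | 312 221 [ -2.  13. -63.] [226 187 127] | 312 228 [ -2.   8. -65.] [225 189 130] | 312 235 [ -2.   3. -63.] [224 186 123] | 312 242 [ -2.  -2. -64.] [224 185 125] | 312 249 [ -2.  -6. -63.] [220 180 122] | 312 256 [ -2. -11. -63.] [201 163 111] | 312 263 [-2.  7. -3.] [217 198 165] | 312 270 [-2.  4. -1.] [246 237 205] | 3
[... 1281 characters left out ...]
.  9. 41.] [20 17 22] | 
330 200 [  9.  27. -62.] [222 180 122] | 330 207 [  9.  22. -62.] [221 181 123] | 330 214 [  8.  25. -32.] [170 151 119] | 330 221 [ 7. 29. -3.] [163 148 126] | 330 228 [ 7. 26. -0.] [233 221 186] | 330 235 [ 7. 22. -1.] [227 215 178] | 330 242 [ 7. 19. -1.] [223 211 176] | 330 249 [ 7. 15. -2.] [215 196 165] | 330 256 [  8.  -1. -34.] [119 112  94] | 330 263 [  8.  -4. -32.] [127 119 100] | 330 270 [ 7. 11. 17.] [17 18 13] | 330 277 [ 7. 11. 23.] [ 8 15 11] | 330 284 [ 6. 11. 31.] [ 0  4 11] | 330 291 [ 6. 11. 38.] [19 18 21] | 330 298 [ 6. 10. 41.] [28 25 23] | 
side finger lowest [0.0144 0.0145 0.0146 0.0154 0.0169 0.017  0.017  0.0172 0.0177 0.018
 0.0187 0.0188]
```

Run:
```python
from h import *
S=np.load("/tmp/side0.npz"); t=np.array([.6243,.0002,.2070]); Y=S["X"]-t; p=S["p"]
s=(p.max(-1)<60)&(abs(Y[...,0])<.07)&(abs(Y[...,1])<.03)&(abs(Y[...,2])<.06); P=Y[s]
for sg in(-1,1):
    Q=P[P[:,0]*sg>0]; i=np.argsort(Q[:,2])[:8]; print(Q[i].round(3).tolist())
```

```text
[[-0.048, -0.005, 0.015], [-0.052, -0.004, 0.017], [-0.052, 0.01, 0.017], [-0.051, 0.011, 0.017], [-0.053, 0.003, 0.017], [-0.05, 0.011, 0.019], [-0.054, -0.006, 0.019], [-0.052, -0.005, 0.019]]
[[0.044, 0.001, 0.015], [0.049, -0.008, 0.016], [0.049, 0.01, 0.016], [0.045, 0.007, 0.017], [0.044, -0.002, 0.017], [0.045, -0.001, 0.017], [0.042, 0.006, 0.017], [0.046, 0.01, 0.018]]
```

Both cameras show the real fingertips about 13.5 mm above the reported TCP, not 8 mm below it as the text says. The fingers closed above the rim. I'll reopen, go deeper by that amount, and regrip.

Emit:
move_arm --motion "-0.2 0 0 0 0; -0.2 0 0 0 0; -0.2 0 0 0 0; -0.2 0 0 0 0; -0.2 0 0 0.05 0; -0.2 0 0 0.09 0; -0.2 0 0 0.12 0; -0.2 0 0 0.125 0; -0.2 0 0 0.125 0"

```text
time: 3.28
position: [0.5792, 0.2229, 0.0367]
tool_rot: [0.707, 0.707, -0.001, -0.001]
ft_force: [0.2, 0.3, 0.3]
grip_width: 0.0346
grip_force: 0.0
```

Emit:
move_arm --motion "-1 0 0 0 0; -1 0 0 0 0; -1 0 0 0 0; -1 0 0 0 0; -1 0 0 0 0; -1 0 0 0 0; -1 0 0 0 0" --newtons 30

```text
time: 3.87
position: [0.5806, 0.2231, 0.0383]
tool_rot: [0.707, 0.707, 0.001, 0.0]
ft_force: [0.5, -1.2, 1.4]
grip_width: 0.008
grip_force: 29.5
```

Emit:
move_arm --motion "-1 0 0 -0.02 0; -1 0 0 -0.08 0; -1 0 0 -0.16 0; -1 0 0 -0.26 0; -1 0 0 -0.36 0; -1 0 0 -0.42 0; -1 0 0 -0.45 0; -1 0 0 -0.45 0; -1 0 0 -0.45 0" --newtons 40

```text
time: 4.62
position: [0.5793, 0.223, 0.1276]
tool_rot: [0.707, 0.707, -0.0, -0.0]
ft_force: [0.2, -0.6, -2.0]
grip_width: 0.0073
grip_force: 40.2
```

```bash
cat >> fit.py <<'E'
def plane(X,p,c,r,zlo,zhi,thr=100):
    "rim plane and centre of a bowl from light points near c"
    D=np.linalg.norm(X[...,:2]-c,axis=-1); s=(abs(D-(r-.004))<.012)&(X[...,2]>zlo)&(X[...,2]<zhi)&(p.max(-1)>thr)
    P=X[s]
    for _ in range(6):
        A=np.c_[P[:,:2]-c,np.ones(len(P))]; a,*_=np.linalg.lstsq(A,P[:,2],rcond=None); e=P[:,2]-A@a; P=P[(e>-.004)&(e<.006)]
    f=lambda q:np.hypot(P[:,0]-q[0],P[:,1]-q[1])-q[2]
    o=least_squares(f,[*c,r-.004],loss='soft_l1',f_scale=.002).x
    return o.round(4),"z",a[2].round(4),"tilt deg",np.degrees(a[:2]).round(1),len(P)
E
python3 - <<'E'
from fit import *
t=robot.get_obs(); print(t["position"],t["ft_force"],t["grip_width"],t["grip_force"],t["moment"])
for n in("wrist","side"):
    p,d,m=snap(n); X=cloud(d,m)
    print(n,plane(X,p,np.array([.628,.223]),.052,.12,.175))
    print(n,"large",plane(X,p,np.array([.4485,.329]),.075,.05,.07,60))
E
```

```text
[0.57934223 0.22295969 0.12760146] [ 0.19260865 -0.61434405 -2.04414911] 0.00733069856865363 40.244653386980644 [-0.02560757  0.05685486 -0.02928741]
wrist (array([0.6255, 0.2292, 0.0455]), 'z', np.float64(0.1457), 'tilt deg', array([-4.8,  1.7]), 6541)
wrist large (array([0.4507, 0.3279, 0.069 ]), 'z', np.float64(0.0585), 'tilt deg', array([ 0.7, -0.4]), 5477)
side (array([0.6225, 0.2295, 0.0471]), 'z', np.float64(0.1361), 'tilt deg', array([2.4, 4.7]), 199)
side large (array([0.4462, 0.3305, 0.0701]), 'z', np.float64(0.0577), 'tilt deg', array([-0.2,  0.1]), 758)
```

Run:
```python
from fit import *
for n in("wrist",):
    p,d,m=snap(n); X=cloud(d,m)
    c=np.array([.627,.223])
    s=(np.linalg.norm(X[...,:2]-c,axis=-1)<.07)&(X[...,2]>.085)&(X[...,2]<.17)&(p.max(-1)>90); P=X[s]
    ang=np.degrees(np.arctan2(P[:,1]-c[1],P[:,0]-c[0]))
    E=[]
    for a in range(-180,180,15):
        Q=P[(ang>=a)&(ang<a+15)]
        if len(Q)<30: continue
        z=np.percentile(Q[:,2],98); T=Q[Q[:,2]>z-.002]; rr=np.linalg.norm(T[:,:2]-c,axis=1); print(a,len(Q),z.round(4),rr.min().round(4),rr.max().round(4))
        E.append([np.radians(a+7.5),z])
    E=np.array(E);E=E[E[:,1]>.135]; A=np.c_[np.cos(E[:,0])*.05,np.sin(E[:,0])*.05,np.ones(len(E))]; print(np.linalg.lstsq(A,E[:,1],rcond=None)[0])
```

```text
-180 802 0.1507 0.0437 0.0511
-165 371 0.0975 0.0153 0.0331
-150 289 0.0995 0.0323 0.0337
-135 162 0.0946 0.0013 0.0235
-120 120 0.0946 0.0018 0.0197
-105 108 0.0943 0.0007 0.0177
-90 107 0.0942 0.0015 0.0176
-75 124 0.0939 0.0012 0.0196
-60 180 0.0936 0.0011 0.0243
-45 286 0.1117 0.0471 0.049
-30 823 0.1406 0.0406 0.0433
-15 2042 0.1449 0.0418 0.0507
0 2035 0.1446 0.0427 0.0517
15 1972 0.1448 0.0439 0.0524
30 1845 0.145 0.0446 0.0533
45 1638 0.1454 0.0454 0.0539
60 1438 0.1461 0.0467 0.0546
75 1199 0.1469 0.0471 0.0549
90 1186 0.1477 0.0473 0.0553
105 1282 0.1487 0.0471 0.055
120 1276 0.1494 0.0465 0.0547
135 1201 0.1499 0.0459 0.0543
150 1095 0.1504 0.0356 0.0533
165 1067 0.1508 0.0441 0.0611
[-0.06795727  0.01603952  0.14689857]
```

Held, with about 4° of sag. The bowl centre is about (0.627,0.226). Moving over the large bowl.

Emit:
move_arm --motion "-1 0.03 -0.05 0 0; -1 0.08 -0.14 0 0; -1 0.15 -0.27 0 0; -1 0.23 -0.41 0 0; -1 0.32 -0.55 0 0; -1 0.4 -0.69 0 0; -1 0.46 -0.79 0 0; -1 0.49 -0.86 0 0; -1 0.51 -0.885 0 0; -1 0.51 -0.885 0 0; -1 0.51 -0.885 0 0"

```text
time: 5.68
position: [0.4041, 0.3252, 0.128]
tool_rot: [0.707, 0.707, 0.001, 0.0]
ft_force: [0.4, 1.0, -1.9]
grip_width: 0.0078
grip_force: 40.2
```

```bash
cat >> fit.py <<'E'
def rimdir(X,p,c,r,zlo,zhi,thr=90,rng=(0,180)):
    "rim per direction: outer radius & top height -> centre, mean z, tilt"
    c=np.array(c,float)
    for _ in range(2):
        s=(np.linalg.norm(X[...,:2]-c,axis=-1)<r+.008)&(X[...,2]>zlo)&(X[...,2]<zhi)&(p.max(-1)>thr); P=X[s]
        ang=np.degrees(np.arctan2(P[:,1]-c[1],P[:,0]-c[0])); E=[]
        for a in range(rng[0],rng[1],10):
            Q=P[(ang>=a)&(ang<a+10)]
            if len(Q)<20: continue
            z=np.percentile(Q[:,2],97); T=Q[Q[:,2]>z-.0025]; rr=np.percentile(np.linalg.norm(T[:,:2]-c,axis=1),97); E.append([np.radians(a+5),z,rr])
        E=np.array(E); C=np.cos(E[:,0]);S=np.sin(E[:,0])
        dc=np.linalg.lstsq(np.c_[C,S],E[:,2]-r,rcond=None)[0]; c=c+dc
    zt=np.linalg.lstsq(np.c_[C*r,S*r,np.ones(len(C))],E[:,1],rcond=None)[0]
    return "c",c.round(4),"z",zt[2].round(4),"tilt",np.degrees(zt[:2]).round(1),len(E)
E
python3 - <<'E'
from fit import *
t=robot.get_obs(); print(t["position"],t["grip_width"],t["grip_force"],t["time"])
for n in("wrist","scene","side"):
    p,d,m=snap(n); X=cloud(d,m)
    red=(p[...,0]>1.4*p[...,2].clip(1))&(p[...,0]<190)
    for k,a in dict(med=((.449,.329),.052,.13,.165),large=((.449,.329),.075,.052,.07)).items():
        q=p.copy(); 
        if k=="large": q[~red]=0
        else: q[p[...,2]<.62*p[...,0]]=0
        for rg in((0,180),(-180,180)):
            try: print(n,k,rg,*rimdir(X,q,*a,thr=50,rng=rg))
            except Exception as e: print(n,k,e)
E
```

```text
[0.40408238 0.3252181  0.12795094] 0.007828901128958624 40.245235762522356 5.6833
wrist med (0, 180) c [0.4512 0.3278] z 0.1525 tilt [-4.5 -4.5] 18
wrist med (-180, 180) c [0.4509 0.3283] z 0.1499 tilt [-4.5 -0.5] 23
wrist large (0, 180) c [0.4493 0.3273] z 0.0608 tilt [0.1 0.1] 16
wrist large (-180, 180) c [0.4496 0.3274] z 0.0607 tilt [0.1 0.2] 19
scene med too many indices for array: array is 1-dimensional, but 2 were indexed
scene med too many indices for array: array is 1-dimensional, but 2 were indexed
scene large too many indices for array: array is 1-dimensional, but 2 were indexed
scene large too many indices for array: array is 1-dimensional, but 2 were indexed
side med (0, 180) c [0.452  0.3279] z 0.1517 tilt [-4.7 -5. ] 13
side med (-180, 180) c [0.4505 0.3284] z 0.1498 tilt [-4.6 -1.6] 20
side large (0, 180) c [0.446  0.3283] z 0.0612 tilt [ 0.1 -0.2] 14
side large (-180, 180) c [0.4469 0.3294] z 0.0609 tilt [0.2 0. ] 19
```

Well centred. Descending gently, moving 2 mm further toward −x.

Emit:
move_arm --motion "-1 0 -0.01 0.04 0; -1 0 -0.012 0.1 0; -1 0 -0.012 0.17 0; -1 0 -0.012 0.24 0; -1 0 -0.012 0.29 0; -1 0 -0.012 0.325 0; -1 0 -0.012 0.345 0; -1 0 -0.012 0.355 0; -1 0 -0.012 0.36 0; -1 0 -0.012 0.365 0; -1 0 -0.012 0.37 0; -1 0 -0.012 0.375 0"

```text
time: 6.83
position: [0.4009, 0.3253, 0.0533]
tool_rot: [0.707, 0.707, 0.001, 0.0]
ft_force: [-0.6, 0.1, -1.3]
grip_width: 0.0072
grip_force: 40.2
```

Emit:
move_arm --motion "-1 0 0 0.005 0; -1 0 0 0.01 0; -1 0 0 0.015 0; -1 0 0 0.015 0"

```text
time: 7.17
position: [0.4003, 0.325, 0.0499]
tool_rot: [0.707, 0.707, -0.0, -0.0]
ft_force: [-1.1, 0.1, 0.3]
grip_width: 0.0076
grip_force: 40.4
```

Contact has started. Lowering the last few millimetres with a lighter grip so the bowl levels.

Emit:
move_arm --motion "-1 0 0 0.004 0; -1 0 0 0.008 0; -1 0 0 0.012 0; -1 0 0 0.016 0; -1 0 0 0.018 0; -1 0 0 0.018 0" --newtons 20

```text
time: 7.67
position: [0.3996, 0.3247, 0.0463]
tool_rot: [0.707, 0.707, -0.001, -0.0]
ft_force: [-4.4, -0.9, 5.0]
grip_width: 0.0083
grip_force: 20.4
```

Run:
```python
from fit import *
t=robot.get_obs(); print(t["position"],t["ft_force"],t["grip_force"])
for n in("wrist","side"):
    p,d,m=snap(n); X=cloud(d,m); q=p.copy(); q[p[...,2]<.62*p[...,0]]=0
    print(n,*rimdir(X,q,(.449,.328),.052,.058,.085,thr=50,rng=(-180,180)))
```

```text
[0.39957984 0.32472545 0.0462934 ] [-4.37119546 -0.88945692  5.03862355] 20.41719376371475
wrist c [0.447  0.3274] z 0.0709 tilt [-0.4 -0.1] 24
side c [0.4479 0.3294] z 0.0725 tilt [-3.  -3.9] 12
```

Emit:
move_arm --motion "-0.8 0 0 0 0; -0.7 0 0 0 0; -0.67 0 0 0 0; -0.67 0 0 0 0; -0.67 0 0 -0.03 0; -0.67 0 0 -0.07 0; -0.67 0 0 -0.14 0; -0.67 0 0 -0.26 0; -0.67 0 0 -0.4 0; -0.67 0 0 -0.5 0; -0.67 0 0 -0.5 0; -0.67 0 0 -0.5 0"

```text
time: 8.77
position: [0.402, 0.3257, 0.1481]
tool_rot: [0.707, 0.707, 0.002, 0.001]
ft_force: [0.1, 0.1, -0.5]
grip_width: 0.0144
grip_force: 0.0
```

Run:
```python
from fit import *
t=robot.get_obs(); print(t["position"],t["ft_force"],t["grip_width"],t["time"])
for n in("wrist","side"):
    p,d,m=snap(n); X=cloud(d,m); q=p.copy(); q[p[...,2]<.62*p[...,0]]=0
    print(n,*rimdir(X,q,(.449,.328),.052,.058,.085,thr=50,rng=(-180,180)))
    red=(p[...,0]>1.4*p[...,2].clip(1))&(p[...,0]<190); q=p.copy(); q[~red]=0
    print(n,*rimdir(X,q,(.449,.328),.075,.052,.07,thr=50,rng=(-180,180)))
    q=p.copy(); q[p[...,2]<1.2*p[...,0]]=0
    try: print(n,"small",*rimdir(X,q,(.48,.094),.03,.052,.072,thr=30,rng=(-180,180)))
    except Exception as e: print(e)
```

```text
[0.4020428  0.32567191 0.1480964 ] [ 0.10500838  0.07743792 -0.54692218] 0.014421523868708413 8.7667
wrist c [0.4474 0.3301] z 0.0701 tilt [0.  1.5] 35
wrist c [0.4489 0.3239] z 0.0611 tilt [0.  1.2] 28
too many indices for array: array is 1-dimensional, but 2 were indexed
side c [0.4448 0.3291] z 0.0705 tilt [-0.1  0.5] 19
side c [0.431  0.3251] z 0.0632 tilt [3.6 0.2] 25
too many indices for array: array is 1-dimensional, but 2 were indexed
```

The medium bowl is seated level, rim at 0.070. Next, the small blue bowl.

Emit:
move_arm --motion "1 -0.1 0.04 0 0; 1 -0.25 0.1 0 0; 1 -0.43 0.18 0 0; 1 -0.62 0.26 0 0; 1 -0.8 0.34 0 0; 1 -0.95 0.39 0 0; 1 -0.95 0.39 0 0"

```text
time: 9.45
position: [0.4809, 0.1301, 0.145]
tool_rot: [0.709, 0.705, -0.001, 0.001]
ft_force: [-0.4, -0.2, -0.1]
grip_width: 0.0532
grip_force: 0.0
```

Emit:
move_arm --motion "1 -0.15 0 0 0; 1 -0.3 0 0 0; 1 -0.38 0 0 0; 1 -0.38 0 0 0; 1 -0.38 0 0 0; 1 -0.38 0 0 0"

```text
time: 9.95
position: [0.4779, 0.0599, 0.1455]
tool_rot: [0.707, 0.707, -0.0, -0.001]
ft_force: [-0.7, -0.4, -1.1]
grip_width: 0.0853
grip_force: 0.0
```

Run:
```python
from fit import *
t=robot.get_obs(); print(t["position"],t["grip_width"],t["time"])
for n in("wrist","side"):
    p,d,m=snap(n); X=cloud(d,m)
    q=p.copy(); q[p[...,2]<1.2*p[...,0].astype(float)]=0
    for rg in((0,180),(-180,180)):
        try: print(n,"small",*rimdir(X,q,(.48,.094),.03,.055,.072,thr=30,rng=rg))
        except Exception as e: print(e)
```

```text
[0.47786    0.05991799 0.14554688] 0.08531996247141839 9.95
wrist small c [0.482  0.0905] z 0.0648 tilt [-0.1  0. ] 18
wrist small c [0.482 0.092] z 0.0647 tilt [0.1 0.1] 36
too many indices for array: array is 1-dimensional, but 2 were indexed
too many indices for array: array is 1-dimensional, but 2 were indexed
```

Emit:
move_arm --motion "1 0.09 0.01 0 0; 1 0.165 0.017 0 0; 1 0.165 0.017 0.05 0; 1 0.165 0.017 0.2 0; 1 0.165 0.017 0.35 0; 1 0.165 0.017 0.46 0; 1 0.165 0.017 0.52 0; 1 0.165 0.017 0.53 0; 1 0.165 0.017 0.53 0"

```text
time: 10.8
position: [0.4813, 0.0929, 0.0395]
tool_rot: [0.707, 0.708, -0.001, -0.001]
ft_force: [0.3, 0.6, -0.5]
grip_width: 0.087
grip_force: 0.0
```

Emit:
move_arm --motion "0.7 0 0 0 0; 0.55 0 0 0 0; 0.45 0 0 0 0; 0.35 0 0 0 0; 0.3 0 0 0 0; 0.2 0 0 0 0; 0.2 0 0 0 0; 0.2 0 0 0 0" --newtons 15

```text
time: 11.47
position: [0.482, 0.092, 0.0407]
tool_rot: [0.707, 0.707, 0.0, 0.0]
ft_force: [-1.7, -0.2, 6.4]
grip_width: 0.0594
grip_force: 15.0
```

Emit:
move_arm --motion "0 0 0 -0.02 0; 0 0 0 -0.07 0; 0 0 0 -0.15 0; 0 0 0 -0.27 0; 0 0 0 -0.39 0; 0 0 0 -0.47 0; 0 0 0 -0.5 0; 0 0 0 -0.5 0; 0 0 0 -0.5 0" --newtons 20

```text
time: 12.22
position: [0.4817, 0.092, 0.1402]
tool_rot: [0.707, 0.707, -0.0, -0.0]
ft_force: [-0.5, -0.5, -1.6]
grip_width: 0.0589
grip_force: 20.0
```

Run:
```python
from fit import *
t=robot.get_obs(); print(t["position"],t["ft_force"],t["grip_width"],t["time"])
for n in("wrist","side"):
    p,d,m=snap(n); X=cloud(d,m)
    q=p.copy(); q[p[...,2]<1.2*p[...,0].astype(float)]=0
    s=(q.max(-1)>30)&(np.linalg.norm(X[...,:2]-[.482,.092],axis=-1)<.05)&(X[...,2]>.03); P=X[s]; print(n,len(P),P[:,2].min(),P[:,2].max(),P.mean(0).round(4), P[:,0].min(),P[:,0].max(),P[:,1].min(),P[:,1].max())
    for rg in((0,180),(-180,180)):
        try: print(n,"small",*rimdir(X,q,(.482,.092),.03,.15,.18,thr=30,rng=rg))
        except Exception as e: print(e)
```

```text
[0.48166468 0.09204535 0.14020014] [-0.46181734 -0.47368238 -1.58900002] 0.05889495998275199 12.2167
wrist 12950 0.10528593933009195 0.26889599712852985 [0.4834 0.0986 0.1653] 0.43578863154074704 0.5276871945631184 0.062408198707155096 0.12896283761721902
wrist small c [0.4828 0.0912] z 0.1643 tilt [-1.  0.] 18
wrist small c [0.4828 0.0927] z 0.1636 tilt [-0.9  1.7] 30
side 1718 0.09683525813872185 0.45834157626745275 [0.4661 0.1047 0.297 ] 0.4412581894101436 0.5169791858713697 0.05012479643803536 0.1294039996898979
too many indices for array: array is 1-dimensional, but 2 were indexed
too many indices for array: array is 1-dimensional, but 2 were indexed
```

Emit:
move_arm --motion "0 0.06 -0.02 0 0; 0 0.15 -0.04 0 0; 0 0.27 -0.07 0 0; 0 0.41 -0.1 0 0; 0 0.55 -0.13 0 0; 0 0.69 -0.16 0 0; 0 0.8 -0.175 0 0; 0 0.87 -0.178 0 0; 0 0.9 -0.178 0 0; 0 0.9 -0.178 0 0"

```text
time: 13.15
position: [0.4454, 0.2735, 0.1394]
tool_rot: [0.706, 0.708, -0.001, -0.0]
ft_force: [-0.3, -0.0, -1.0]
grip_width: 0.0591
grip_force: 20.0
```

Run:
```python
from fit import *
t=robot.get_obs(); print(t["position"],t["grip_width"],t["time"])
for n in("wrist","side"):
    p,d,m=snap(n); X=cloud(d,m)
    q=p.copy(); q[p[...,2]<1.2*p[...,0].astype(float)]=0
    w=p.copy(); w[(p[...,2]<.62*p[...,0])|(p[...,2]>1.1*p[...,0].astype(float))]=0
    for k,Q,a in(("small",q,(t["position"][:2],.03,.15,.18)),("med",w,((.447,.329),.052,.058,.085))):
      for rg in((0,180),(-180,180)):
        try: print(n,k,*rimdir(X,Q,*a,thr=30,rng=rg))
        except Exception as e: print(n,k,"-")
```

```text
[0.44536025 0.27350976 0.13938952] 0.059099491793350466 13.15
wrist small c [0.4466 0.2726] z 0.1634 tilt [-1.  -0.2] 18
wrist small c [0.4466 0.2742] z 0.1628 tilt [-0.9  1.3] 30
wrist med c [0.4477 0.3271] z 0.0708 tilt [0. 0.] 18
wrist med c [0.4477 0.3296] z 0.0704 tilt [0.1 0.8] 36
side small c [0.4414 0.2723] z 0.1764 tilt [-0.3  0.1] 1
side small c [0.4414 0.2723] z 0.1764 tilt [-0.3  0.1] 1
side med c [0.4459 0.3285] z 0.0698 tilt [-1.  -0.3] 10
side med c [0.4449 0.3297] z 0.0704 tilt [-0.3 -0.5] 20
```

Emit:
move_arm --motion "0 0.07 0.004 0 0; 0 0.17 0.004 0 0; 0 0.25 0.004 0 0; 0 0.275 0.004 0.02 0; 0 0.275 0.004 0.09 0; 0 0.275 0.004 0.18 0; 0 0.275 0.004 0.26 0; 0 0.275 0.004 0.32 0; 0 0.275 0.004 0.36 0; 0 0.275 0.004 0.38 0; 0 0.275 0.004 0.39 0; 0 0.275 0.004 0.39 0"

```text
time: 14.25
position: [0.4473, 0.3266, 0.0621]
tool_rot: [0.707, 0.707, -0.0, -0.0]
ft_force: [0.1, 0.7, -1.3]
grip_width: 0.0588
grip_force: 20.0
```

Emit:
move_arm --motion "0 0 0 0.005 0; 0 0 0 0.01 0; 0 0 0 0.015 0; 0 0 0 0.02 0; 0 0 0 0.02 0" --newtons 12

```text
time: 14.67
position: [0.4472, 0.3271, 0.0583]
tool_rot: [0.707, 0.707, 0.0, 0.0]
ft_force: [-0.3, 0.5, -1.4]
grip_width: 0.0596
grip_force: 12.0
```

Emit:
move_arm --motion "0 0 0 0.003 0; 0 0 0 0.006 0; 0 0 0 0.009 0; 0 0 0 0.01 0; 0 0 0 0.01 0"

```text
time: 15.08
position: [0.4472, 0.3272, 0.0568]
tool_rot: [0.707, 0.707, 0.0, 0.0]
ft_force: [-0.8, -0.2, 5.4]
grip_width: 0.0596
grip_force: 12.0
```

Run:
```python
from fit import *
t=robot.get_obs(); print(t["position"],t["ft_force"])
p,d,m=snap("wrist"); X=cloud(d,m)
q=p.copy(); q[p[...,2]<1.2*p[...,0].astype(float)]=0
print(*rimdir(X,q,t["position"][:2],.03,.065,.095,thr=30,rng=(0,180)))
w=p.copy(); w[(p[...,2]<.62*p[...,0])|(p[...,2]>1.1*p[...,0].astype(float))]=0
print(*rimdir(X,w,(.447,.329),.052,.058,.085,thr=30,rng=(0,180)))
```

```text
[0.44724878 0.32719365 0.05676756] [-0.81755212 -0.22691005  5.44051404]
c [0.4483 0.3263] z 0.0809 tilt [-0.9 -0.2] 18
c [0.4478 0.3266] z 0.0747 tilt [ 0.2 -4.8] 18
```

Seated. Releasing with a small opening, then lifting straight up.

Emit:
move_arm --motion "0.42 0 0 0 0; 0.48 0 0 0 0; 0.5 0 0 0 0; 0.5 0 0 0 0; 0.5 0 0 -0.02 0; 0.5 0 0 -0.05 0; 0.5 0 0 -0.1 0; 0.5 0 0 -0.2 0; 0.5 0 0 -0.35 0; 0.5 0 0 -0.5 0; 0.5 0 0 -0.6 0; 0.5 0 0 -0.6 0"

```text
time: 16.13
position: [0.4504, 0.3287, 0.182]
tool_rot: [0.707, 0.707, 0.005, 0.002]
ft_force: [0.5, -0.5, 0.7]
grip_width: 0.0655
grip_force: 0.0
```

Emit:
move_arm --motion "0 -0.1 0.03 0 0; 0 -0.25 0.07 0 0; 0 -0.42 0.1 0 0; 0 -0.6 0.14 0 0; 0 -0.78 0.17 0 0; 0 -0.92 0.2 0 0; 0 -1 0.2 0 0; 0 -1 0.2 0 0"

```text
time: 16.8
position: [0.4873, 0.124, 0.1763]
tool_rot: [0.709, 0.706, -0.0, 0.0]
ft_force: [0.3, 0.3, 1.2]
grip_width: 0.0437
grip_force: 0.0
```

Run:
```python
from fit import *
t=robot.get_obs(); print(t["position"],t["tool_rot"],t["time"])
for n in("scene","side"):
    p,d,m=snap(n); X=cloud(d,m); np.savez(f"/tmp/{n}1.npz",p=p,X=X)
    q=p.copy(); q[p[...,2]<1.2*p[...,0].astype(float)]=0
    w=p.copy(); w[(p[...,2]<.62*p[...,0])|(p[...,2]>1.1*p[...,0].astype(float))]=0
    r=p.copy(); r[p[...,0]<1.4*p[...,2].clip(1)]=0
    for k,Q,a in(("small",q,((.448,.327),.03,.07,.1)),("med",w,((.447,.328),.052,.058,.09)),("large",r,((.448,.328),.075,.05,.072))):
      try: print(n,k,*rimdir(X,Q,*a,thr=30,rng=(-180,180)))
      except Exception: print(n,k,"-")
    if n=="scene": a=p[165:245,380:480]
    else: b=p[290:390,225:325]
cv2.imwrite("pics/nest.png",np.hstack([cv2.resize(a,(500,400)),cv2.resize(b,(300,400))[:, :]])[:,:,::-1])
```

```text
[0.48734333 0.12396462 0.17627335] [ 7.08581713e-01  7.05628572e-01 -4.73525803e-04  2.23712316e-04] 16.8
scene small -
scene med -
scene large -
side small -
side med c [0.4365 0.3243] z 0.0714 tilt [ 1.9 -0.1] 14
side large c [0.4308 0.327 ] z 0.0627 tilt [3.3 0.2] 29Traceback (most recent call last):
  File "<stdin>", line 13, in <module>
cv2.error: OpenCV(4.12.0) :-1: error: (-5:Bad argument) in function 'resize'
> Overload resolution failed:
>  - src is not a numerical tuple
>  - Expected Ptr<cv::UMat> for argument 'src'
```

Emit:
move_arm --motion "0 -0.1 0 0 0.035; 0 -0.25 0.01 0 0.07; 0 -0.4 0.02 0 0.105; 0 -0.55 0.03 0 0.14; 0 -0.7 0.04 0 0.175; 0 -0.85 0.05 0 0.21; 0 -0.95 0.05 0 0.245; 0 -1 0.05 0 0.28; 0 -1 0.05 0 0.315; 0 -1 0.05 0 0.347; 0 -1 0.05 0 0.347; 0 -1 0.05 0 0.347"

```text
time: 17.9
position: [0.4972, -0.0717, 0.1762]
tool_rot: [0.971, 0.24, -0.0, -0.0]
ft_force: [0.2, 0.5, 0.7]
grip_width: 0.0434
grip_force: 0.0
```

Run:
```python
from fit import *
t=robot.get_obs(); T=R.from_quat(t["tool_rot"]).as_matrix(); print(t["position"],T.round(3).tolist(),t["q"].round(2),t["time"])
print("shift to hover over handle, tool axes/0.2:",(T.T@(np.array([.5055,-.334,t["position"][2]])-t["position"])/.2).round(3))
im=[]
for n in("scene","side"):
    p,d,m=snap(n); X=cloud(d,m)
    q=p.copy(); q[p[...,2]<1.2*p[...,0].astype(float)]=0
    w=p.copy(); w[(p[...,2]<.62*p[...,0])|(p[...,2]>1.1*p[...,0].astype(float))]=0
    r=p.copy(); r[p[...,0]<1.4*p[...,2].clip(1)]=0
    for k,Q,g in(("small",q,((.448,.327),.03,.07,.1)),("med",w,((.447,.328),.052,.058,.09)),("large",r,((.448,.328),.075,.05,.072))):
      try: print(n,k,*rimdir(X,Q,*g,thr=30,rng=(-180,180)))
      except Exception: print(n,k,"-")
    im.append(cv2.resize(p[165:245,380:480] if n=="scene" else p[300:380,226:326],(400,320),interpolation=2))
cv2.imwrite("pics/nest.png",np.hstack(im)[:,:,::-1])
```

```text
[ 0.4972377  -0.07173838  0.17620981] [[0.885, 0.466, -0.0], [0.466, -0.885, 0.0], [-0.0, -0.0, -1.0]] [-0.37  0.41  1.77  0.    0.96  0.72] 17.9
shift to hover over handle, tool axes/0.2: [-0.575  1.179 -0.   ]
scene small -
scene med -
scene large -
side small -
side med c [0.4447 0.3285] z 0.0715 tilt [ 1.1 -0.4] 12
side large c [0.4325 0.3302] z 0.0632 tilt [ 2.5 -1. ] 29
```

View pics/nest.png

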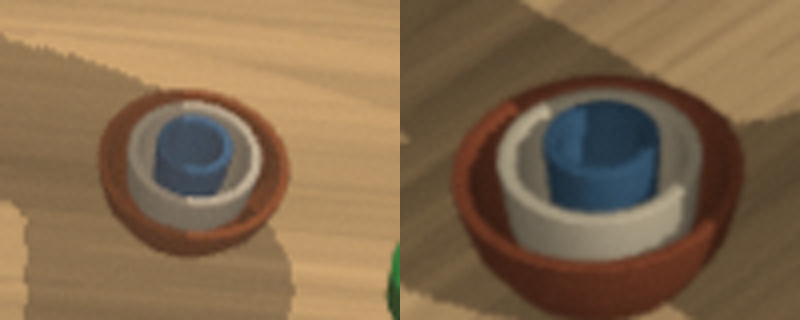

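The picture shows the set nested and level: blue in cream in terracotta, in both views (scene half at (195,150), side half at (600,150)). On to the handle.

Emit:
move_arm --motion "-0.2 -0.08 0.12 0 0; -0.2 -0.18 0.27 0 0; -0.2 -0.3 0.44 0 0; -0.2 -0.42 0.6 0 0; -0.2 -0.55 0.76 0 0; -0.2 -0.65 0.9 0 0; -0.2 -0.7 1 0 0; -0.2 -0.7 1 0 0; -0.2 -0.7 1 0 0; -0.2 -0.7 1 0 0"

```text
time: 18.83
position: [0.4652, -0.3137, 0.1759]
tool_rot: [0.971, 0.239, -0.0, -0.001]
ft_force: [-0.3, 0.6, -0.0]
grip_width: 0.0349
grip_force: 0.0
```

```bash
cat > hd.py <<'E'
from fit import *
U=np.array([-.463,.886]); B=np.array([.886,.463]); C0=np.array([.533,-.390])
def look(n,off=0):
    "handle bar & lid in cabinet coordinates: s along pull from lid edge, w along bar"
    p,d,m=snap(n); X=cloud(d,m); s=(X[...,:2]-C0)@U; w=(X[...,:2]-C0)@B; z=X[...,2]
    k=(abs(w)<.06)&(s>.03+off)&(s<.09+off)&(z>.09)&(z<.125)&(p.max(-1)>50)
    print(n,"bar pts",k.sum(),"s",np.percentile(s[k],[3,50,97]).round(4),"w",np.percentile(w[k],[1,99]).round(4),"z97",np.percentile(z[k],97).round(4))
    if k.sum()>30: g=np.polyfit(w[k],s[k],1); print(" slope deg",np.degrees(g[0]).round(2),"s at w0",g[1].round(4))
    return p,X,s,w,z
E
python3 - <<'E'
from hd import *
t=robot.get_obs(); T=R.from_quat(t["tool_rot"]).as_matrix(); print(t["position"],t["time"],t["grip_width"])
for n in("scene","wrist"):
    p,X,s,w,z=look(n)
    f=(abs(w)<.09)&(z>.119)&(z<.135)&(s>-.2)&(s<.03)&(p.max(-1)>50); print(n,"lid edge s",np.percentile(s[f],99).round(4),"lid z",np.median(z[f]).round(4))
print("shift to (.5055,-.334):",(T.T@(np.array([.5055,-.334,t["position"][2]])-t["position"])/.2).round(3))
E
```

```text
[ 0.46523903 -0.31369845  0.17591467] 18.8333 0.03489946972212811
scene bar pts 164 s [0.0323 0.0598 0.0681] w [-0.0584  0.0588] z97 0.1138
 slope deg 1.07 s at w0 0.0566
scene lid edge s 0.0126 lid z 0.1276
wrist bar pts 3877 s [0.0332 0.059  0.0656] w [-0.0537  0.0595] z97 0.1084
 slope deg 1.57 s at w0 0.0562
wrist lid edge s 0.0087 lid z 0.1257
shift to (.5055,-.334): [ 0.131  0.183 -0.   ]
```

Emit:
move_arm --motion "-0.2 0.07 0.1 0 0; -0.2 0.124 0.19 0 0; -0.2 0.124 0.19 0.05 0; -0.2 0.124 0.19 0.18 0; -0.2 0.124 0.19 0.33 0; -0.2 0.124 0.19 0.44 0; -0.2 0.124 0.19 0.5 0; -0.2 0.124 0.19 0.52 0; -0.2 0.124 0.19 0.52 0; -0.2 0.124 0.19 0.52 0"

```text
time: 19.77
position: [0.5057, -0.3374, 0.0731]
tool_rot: [0.971, 0.238, 0.0, 0.001]
ft_force: [-0.7, 0.4, 0.4]
grip_width: 0.0349
grip_force: 0.0
```

Emit:
move_arm --motion "-0.4 0 0 0 0; -0.6 0 0 0 0; -0.8 0 0 0 0; -1 0 0 0 0; -1 0 0 0 0; -1 0 0 0 0; -1 0 0 0 0; -1 0 0 0 0" --newtons 40

```text
time: 20.43
position: [0.5046, -0.3363, 0.0729]
tool_rot: [0.971, 0.238, -0.0, -0.001]
ft_force: [-1.0, 3.7, 7.0]
grip_width: 0.0107
grip_force: 40.0
```

Run:
```python
from hd import *
t=robot.get_obs(); print(t["position"],t["ft_force"],t["grip_width"],t["grip_force"],"s tcp",(t["position"][:2]-C0)@U,"w",(t["position"][:2]-C0)@B)
```

```text
[ 0.50463347 -0.33633635  0.07286202] [-0.96637085  3.69156781  7.00160934] 0.010741931519503341 40.00056803226471 s tcp 0.060679700469161255 w -0.0002864774967058384
```

Emit:
move_arm --motion "-1 0 -0.03 0 0; -1 0 -0.09 0 0; -1 0 -0.17 0 0; -1 0 -0.27 0 0; -1 0 -0.37 0 0; -1 0 -0.47 0 0; -1 0 -0.57 0 0; -1 0 -0.66 0 0; -1 0 -0.73 0 0; -1 0 -0.78 0 0; -1 0 -0.8 0 0; -1 0 -0.8 0 0"

```text
time: 21.43
position: [0.4324, -0.1981, 0.0729]
tool_rot: [0.971, 0.239, 0.001, 0.004]
ft_force: [-1.1, -8.2, -1.5]
grip_width: 0.0107
grip_force: 40.0
```

Emit:
move_arm --motion "-1 0 0 0 0; -1 0 0 0 0; -1 0 0 0 0"

```text
time: 21.68
position: [0.4331, -0.1994, 0.0729]
tool_rot: [0.971, 0.239, 0.001, 0.004]
ft_force: [-1.2, -9.4, 0.2]
grip_width: 0.0106
grip_force: 40.0
```

Run:
```python
from hd import *
t=robot.get_obs(); print(t["position"],t["ft_force"],t["grip_width"],t["grip_force"],t["time"],"pulled",(t["position"][:2]-[.50463,-.33634])@U,"side",(t["position"][:2]-[.50463,-.33634])@B)
p,d,m=snap("scene"); X=cloud(d,m); s=(X[...,:2]-C0)@U; w=(X[...,:2]-C0)@B; z=X[...,2]; P=p.astype(int)
y=(P[...,0]>120)&(P[...,1]>100)&(P[...,2]<.55*P[...,1])&(abs(w)<.11)&(s>-.02)&(s<.05)&(z>.09)&(z<.135)
for sg in(-1,1):
    k=y&(w*sg>.06); print("yellow",sg,k.sum(),s[k].min().round(4) if k.any() else 0,s[k].max().round(4) if k.any() else 0)
K=np.array(m["mtx"]); A=Rm(m)
def px(q): c=A.T@(np.array(q)-m["position"]); return (K@c/c[2])[:2]
u,v=px([*C0,.126]); print(u,v)
c=p[int(v)-40:int(v)+50,int(u)-50:int(u)+70]; cv2.imwrite("pics/band.png",cv2.resize(c,None,fx=6,fy=6,interpolation=2)[:,:,::-1])
```

```text
[ 0.43314925 -0.19940222  0.07286191] [-1.15665175 -9.35277007  0.24421382] 0.010550955156590656 39.99987602233887 21.6833 pulled 0.15442245640639385 side 7.024539553111882e-05
yellow -1 0 0 0
yellow 1 0 0 0
191.73916756116697 193.44826467942028
```

View pics/band.png

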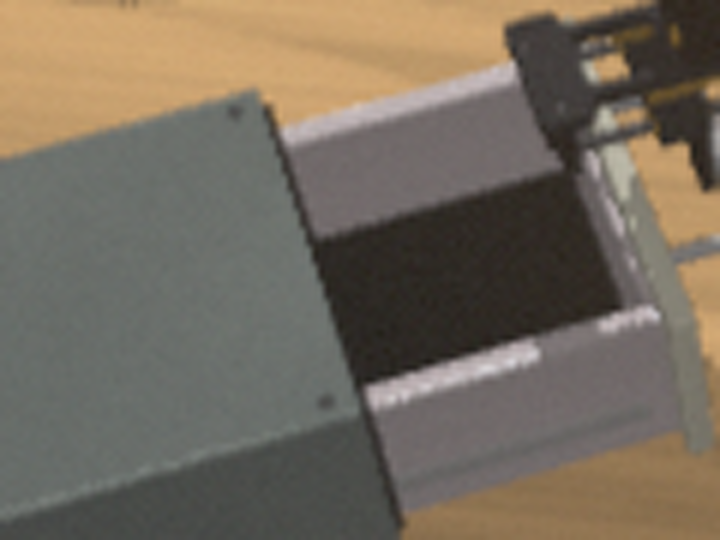

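The band crop shows the drawer out, with rims at (400,390) and (290,130) meeting the lid edge and no yellow visible. The tool shows 0.154, so I'll pull another 6 mm and measure.

Emit:
move_arm --motion "-1 0 -0.01 0 0; -1 0 -0.02 0 0; -1 0 -0.03 0 0; -1 0 -0.03 0 0; -1 0 -0.03 0 0; -1 0 -0.03 0 0"

```text
time: 22.23
position: [0.4304, -0.1942, 0.0729]
tool_rot: [0.971, 0.239, 0.001, 0.004]
ft_force: [-0.5, -9.3, -1.5]
grip_width: 0.0112
grip_force: 40.0
```

```bash
cat > band.py <<'E'
from hd import *
t=robot.get_obs(); print(t["position"],t["ft_force"],t["grip_width"],t["time"],"pulled",(t["position"][:2]-[.50463,-.33634])@U)
m=robot.camera_model("scene"); K=np.array(m["mtx"]); A=Rm(m)
def px(s,w,z): c=A.T@(np.array([*(C0+s*U+w*B),z])-m["position"]); return (K@c/c[2])[:2]
P=np.mean([robot.camera("scene")[0].astype(np.float32) for _ in range(4)],0)
for w in(-.091,.091):
    print("w",w)
    for s in np.arange(-.008,.03,.002):
        u,v=px(s,w,.109); c=cv2.getRectSubPix(P,(1,1),(float(u),float(v)))[0,0]; print(f"{s*1000:.0f}:",c.round(0).astype(int).tolist(),end=" ")
    print()
p,d,_=snap("scene"); X=cloud(d,m); s=(X[...,:2]-C0)@U; w=(X[...,:2]-C0)@B; z=X[...,2]
k=(abs(w)<.1)&(s>.13)&(s<.2)&(z>.112)&(z<.13)&(p.min(-1)>90); print("front top s",k.sum(),np.percentile(s[k],[2,50,98]).round(4))
E
python3 band.py
```

```text
[ 0.43039618 -0.19416622  0.07285351] [-0.51141867 -9.25589684 -1.5073923 ] 0.011160904334728489 22.2333 pulled 0.16033622530364847
w -0.091
-8: [108, 112, 107] -6: [108, 111, 108] -4: [108, 110, 107] -2: [104, 106, 102] 0: [93, 94, 89] 2: [93, 83, 59] 4: [116, 94, 37] 6: [176, 142, 48] 8: [203, 170, 85] 10: [201, 181, 140] 12: [193, 178, 164] 14: [188, 177, 177] 16: [189, 179, 180] 18: [189, 179, 180] 20: [189, 179, 180] 22: [188, 179, 179] 24: [188, 178, 178] 26: [189, 178, 179] 28: [190, 180, 180] 
w 0.091
-8: [107, 111, 107] -6: [107, 111, 107] -4: [106, 111, 108] -2: [101, 106, 103] 0: [92, 96, 91] 2: [81, 74, 54] 4: [109, 90, 39] 6: [166, 135, 45] 8: [191, 161, 91] 10: [194, 173, 137] 12: [184, 174, 174] 14: [183, 173, 174] 16: [182, 172, 174] 18: [185, 175, 177] 20: [185, 175, 176] 22: [185, 175, 175] 24: [183, 172, 173] 26: [183, 171, 173] 28: [185, 173, 175] 
front top s 187 [0.1426 0.168  0.1771]
```

The band is now visible for 8 mm past the lid edge on both rims, and the tool shows a 0.160 m pull, so the edge is at the band's middle. Handing in while holding.

Emit:
move_arm --motion "-1 0 0 0 0; -1 0 0 0 0; -1 0 0 0 0; -1 0 0 0 0; -1 0 0 0 0; -1 0 0 0 0"

```text
time: 22.98
position: [0.4304, -0.1942, 0.0729]
tool_rot: [0.971, 0.239, 0.001, 0.004]
ft_force: [-1.8, -9.5, -1.3]
grip_width: 0.0108
grip_force: 40.0
```

Run:
```python
from hd import *
t=robot.get_obs(); d=(t["position"][:2]-[.50463,-.33634])@U; print(d,t["grip_force"],t["ft_force"])
if abs(d-.16)<.003 and t["grip_force"]>20: print(robot.hand_in())
```

```text
0.1602746018015651 39.99980092048645 [-1.80964082 -9.50310149 -1.31766379]
the job is handed in; nothing more can be done
None
```

The three bowls are nested level on the bench, and I handed in at about 23 s, still gripping the handle with the drawer 160 mm out and the lid edge over the middle of the yellow band.

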